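# Clamp a kitchen knife for sharpening and prove it holds

### The job

Clamp the kitchen knife for sharpening: turn the T-handled screw of the sharpening clamp clockwise until its foot bites on the blade, and bring it up to about half a newton metre; 0.7 would mark the blade. Let go, then prove the grip: push lengthwise on the butt end of the knife's handle, towards the tip, with about 10 N for a moment; the knife must not shift. Leave it clamped where it lay and the other things undisturbed.

Things in the scene. Friction and masses are not known exactly. Their poses are not given: they have to be found in the camera images.
- sharpener: Knife-sharpening clamp, fixed: dark base plate 150 x 180 mm, aluminium C-frame 175 mm high with its nut, a thin post 162 mm high behind. Origin: underside of the base below the jaws; x to the back of the frame, y along the blade to its tip, z up. The upright screw axis is at x = 4 mm, y = 0; the lower jaw's top at z = 100 mm.
- tee_screw: Steel clamp screw with a T-handle: round cross-bar 12 mm thick, 96 mm long, on a shank of the same 12 mm that is free for 25 mm below the bar. Origin: middle of the cross-bar, on the screw axis; z up along the axis, y along the bar. Clockwise from above tightens; it sinks 2.5 mm per radian and bites after 0.35 to 1.2 rad. It keeps its load when let go.
- pressure_foot: Round rubber-faced foot, 22 mm across, on the screw's lower end; sinks with it but does not turn. Origin: its swivel, some mm above the worn face, so only feel tells the bite. Turning takes 0.25 N m of thread friction; after the bite 2 to 3 N m per radian more. 0.5 N m while turning presses the blade with 100 N. When motion stops the felt torque sags by up to 0.25 N m (to nil before the bite).
- knife: Chef's knife lying flat and loose in the jaws, edge to the front, spine by two stop pins: blade 175 x 42 x 3 mm, dark wooden handle 112 x 25 x 20 mm in line with it, 0.21 kg. Origin: underside of the blade at the heel, mid-width; y to the tip, z up. The handle runs from y = -13 to -125 mm, centred at x = +6, from 8.5 mm below to 11.5 mm above this origin, in free air.
- knife_butt (a point): Centre of the flat butt end of the knife's handle (25 mm wide, 20 mm high), which faces -y of the knife; about 100 mm above the worktop.
- hone: Bystander: whetstone on its guide rod, 370 mm long over all, lying in front of the clamp. Origin under the stone.
- masking_tape: Bystander: roll of masking tape, 104 mm across, 25 mm high, lying flat.
- salt: Bystander: salt shaker, 44 mm across, 90 mm high, behind the clamp.
- lemon: Bystander: lemon, 71 mm long.

How it is judged:
On the way, in this order (a step that is already met when the one before it is completed fails the run):
1. the foot presses on the blade with more than 60 N (0.4 N m on the turning screw) (contact force between pressure_foot and knife above 60 N), for 0.3 s.
2. the gripper pushes on the clamped knife with more than 6 N (contact force between the fingers and knife above 6 N and contact force between pressure_foot and knife above 55 N), for 0.2 s.
At the end, for the whole second after the job is handed in: the screw, let go, still presses the blade with more than 55 N, and the knife lies still within 3 mm of where it lay at the start (contact force between pressure_foot and knife above 55 N and distance of knife from where it was at the start of the episode below 0.003 m and linear speed of knife below 0.01 m/s); the robot touches nothing.
It fails at once if the blade is squeezed with more than 270 N (0.9 N m on the turning screw, 0.7 N m felt at rest) (contact force between pressure_foot and knife above 270 N).
It fails at once if the knife shifts more than 5 mm (distance of knife from where it was at the start of the episode above 0.005 m).
It fails at once if the gripper pushes the knife with more than 30 N (contact force between the fingers and knife above 30 N).
It fails at once if a bystander is moved more than 30 mm (distance of any of hone, masking_tape, salt, lemon from where it was at the start of the episode above 0.03 m).
It also fails if it takes over 51 s, if anything falls off the work surface, if the arm or the gripper's body presses on something with over 40 N, if the wrist force passes 120 N, or if a joint passes its speed limit or range.

### The arm

A 7-joint arm with a two-finger parallel gripper is mounted at the origin on a cart in front of the work surface, level with it; the furniture and walls round the work are solid. World frame = base frame: x ahead of the robot, y to its left, z up, the work surface at z = 0. Lengths are in m, angles in rad, forces in N, time in s.
With the tool pointing down it reaches from about 0.425 to 0.95 m from the base axis. Payload 4.7 kg.
Tool frame: the origin (TCP) lies on the centre line of the jaws, within the pads' length; the fingertips stand 11 mm ahead of it and the grasp point (between the pads) lies 8 mm behind it; z points along the fingers, y is the line along which they close (so a half turn about z gives the same grasp; the last joint's range is limited). The gripper opens to 87 mm and grips with 3 to 60 N. Pads are 19 mm wide; open, the fingers measure 117 mm over their backs; the gripper's body (75 mm by 190 mm) begins 51 mm behind the grasp point.
Start: joints at [1.208, 0.469, -0.049, 1.532, 0.024, 1.141, -0.082], TCP at [0.221, -0.638, 0.234] pointing down, gripper open.
Joint ranges: [-2.59, 2.59], [-0.33, 1.99], [-1.39, 1.29], [0.1, 2.45], [-1.04, 4.18], [0.21, 1.99], [-2.66, 2.66]. Speed limits (rad/s): [2.57, 2.57, 3.14, 3.14, 3.14, 3.14, 3.14].

### API

Orientations are given as a rotation vector (axis times angle).
In Python, from cell import sense, imaging, r gives the robot as it stands. The module is installed in compiled form; this text tells all that it offers.
- The arm moves only by the shell command python3 -m pendant 'ROWS'. ROWS is JSON, a list of rows, each an object with "dp": the shift along the world's x, y, z in units of 25 cm (1.0 is 25 cm), a list of three; "rotation": the turn, a rotation vector about the world's x, y, z in units of 45 degrees (1.0 is 45 degrees), a list of three; "grip": the finger opening in mm, from 0 to 87. A call has exactly 5 rows; each row shifts and turns the commanded pose from where the row before left it; what a row does not reach is not made up. A row lasts 1/12 s, in which the tool goes at most 41.7 mm and 7.16 degrees, less where a joint would pass 70% of its speed; a pose out of reach is approached as far as the arm can. A call with a number of a shift or a turn outside -1 to 1 is refused whole. A call with a gripper value outside its range is refused whole. The fingers move at their own pace and stop on an object; the grip force is fixed at half the most. Time passes only in rows, so rows that do not move let the fingers close, or fill a call up. It gives the time, the measured TCP pose, the force, the opening and the grip force at its end, in the units of the state.
- sense(): the state, without advancing time (a new reading comes with each control period).
- imaging.capture(name): name is "side" or "top"; returns the picture (480x640x3 uint8, red, green, blue); there is no depth.
- imaging.calibration(name): a dict with "intrinsics" (3x3 intrinsics, pixels), "eye" and "orientation" of the camera in the world. Camera axes: x right, y down, z forward; pixel columns grow to the right and rows downward; lengths in m; the calibration is good to about 2 mm. A picture is of the moment at which its call begins. calibration takes no time and is no camera call.
- r.hand_in(): hands the job in; it is judged then, once.
The state is a dict: "time": time; "joint_pos": joint angles; "joint_vel": joint speeds; "effort": joint torques, N m; "eef_pos": TCP position; "tool_rot": TCP orientation; "wrist_force": force on the tool from outside, world axes, zero at the start; "torque": the same for the moment, N m; "finger_gap": opening from 0.0 (shut) to 1.0 (fully open); "grip_force": force on a finger pad.
Only numpy, scipy, OpenCV 4.12 (cv2) and the standard library are available. Lean on these libraries where they do the work, as an engineer would, in place of code of your own. Each camera call takes 0.05 s, during which the arm holds its last target. There are 200 camera calls.

## Working session

There is one attempt and no reset: what is moved stays moved. The work goes in short steps, Python scripts to look and compute and a shell command to move; the robot and the scene stay as the last step left them, time stands still between calls to the robot, and variables do not carry over. Pictures are saved under pics/ and viewed, at most 10 in all, crops included, and the job is handed in when it is done.

```bash
mkdir -p pics; python3 - <<'E'
from cell import sense, imaging, r
import cv2
print(sense())
for n in("side","top"):
    print(n,imaging.calibration(n)); cv2.imwrite(f"pics/{n}0.png",imaging.capture(n)[:,:,::-1])
E
```

```text
{'time': 0.0, 'joint_pos': array([ 1.20809299,  0.46943758, -0.04857885,  1.53373894,  0.02414038,
        1.1409783 , -0.08228678]), 'joint_vel': array([ 0.00035706,  0.00027895,  0.00154489, -0.00058093,  0.00160231,
       -0.00103356, -0.00142096]), 'effort': array([-4.52381082e-04, -5.07972908e+01, -8.06714594e-02, -2.36150783e+01,
       -6.11349754e-02,  3.80041427e-02,  1.94404915e-04]), 'eef_pos': array([ 0.22095082, -0.63718271,  0.23248291]), 'tool_rot': array([-3.09602683e+00, -5.21661135e-01,  6.95991419e-04]), 'wrist_force': array([ 0.87357343,  0.05788757, -0.29951062]), 'torque': array([ 0.06166253,  0.00500207, -0.04842294]), 'grip_force': 0.0, 'finger_gap': 0.9968045885546957}
side {'intrinsics': array([[548.82946409,   0.        , 333.76155114],
       [  0.        , 548.82946409, 253.58455723],
       [  0.        ,   0.        ,   1.        ]]), 'eye': array([-0.00565642,  0.82629373,  0.90239817]), 'orientation': array([-0.80172815,  2.48088873, -1.22872381])}
top {'intrinsics': array([[570.85024981,   0.        , 315.86792384],
       [  0.        , 570.85024981, 234.29209049],
       [  0.        ,   0.        ,   1.        ]]), 'eye': array([0.49835814, 0.00838062, 1.29531328]), 'orientation': array([-2.18374791,  2.20875433, -0.09321638])}
```

View pics/side0.png

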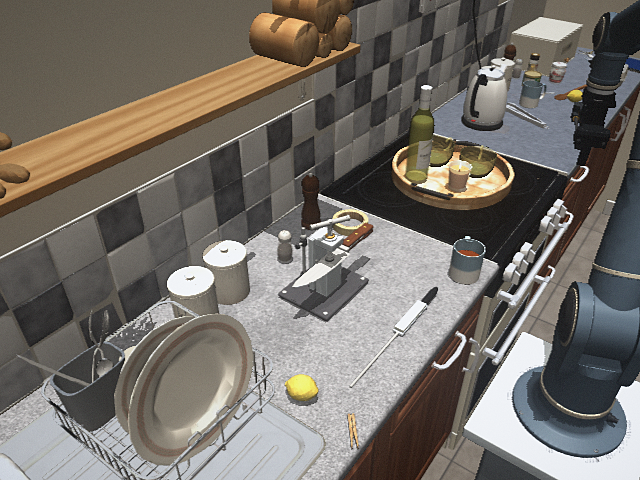

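View pics/top0.png

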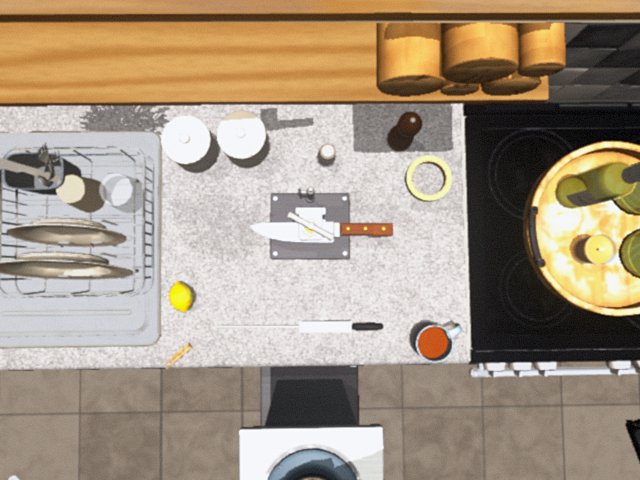

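The side view shows the clamp at about (325,265), with the T-bar near (330,232). The top view has the clamp at (310,226), the knife running from its tip at (250,229) to its butt at (392,229), and the bar slanting from (289,212) to (332,240). Next I'll enlarge both.

```bash
python3 - <<'E'
import cv2, numpy as np
a=cv2.imread("pics/side0.png")[195:325,265:385]; b=cv2.imread("pics/top0.png")[180:270,240:400]
a=cv2.resize(a,None,fx=4.6,fy=4.6,interpolation=2)[:598]; cv2.imwrite("pics/s1.png",a)
cv2.imwrite("pics/t1.png",cv2.resize(b,None,fx=5,fy=5,interpolation=2))
E
```

```text
(no output)
```

View pics/s1.png

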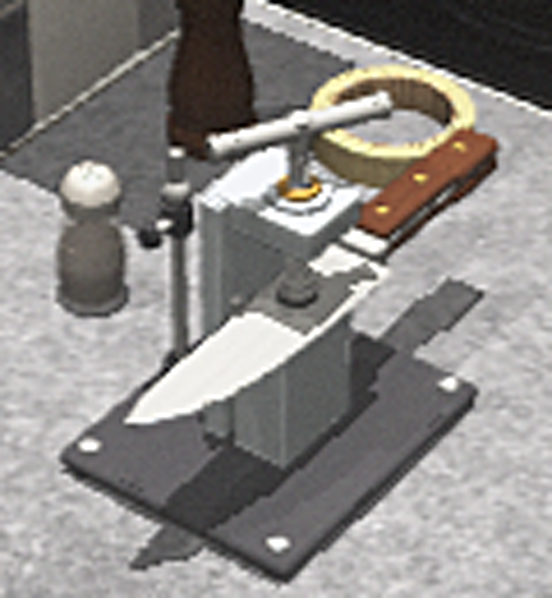

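View pics/t1.png

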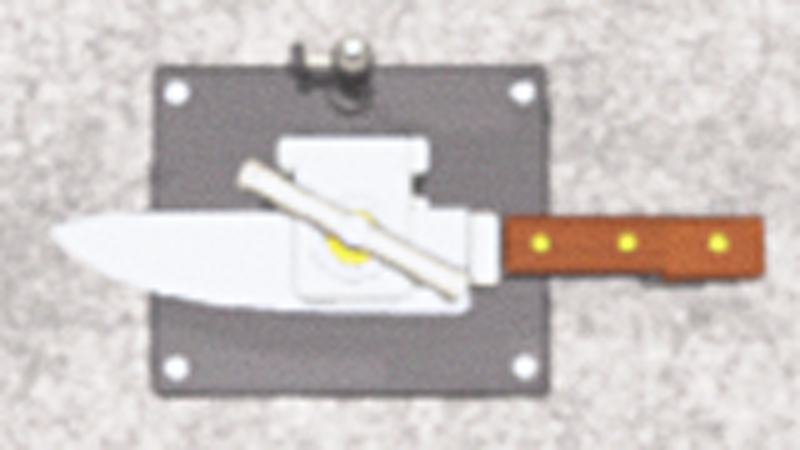

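The side crop shows the bar ends at (212,145) and (387,102), and the top of the butt near (484,140). In the top crop the bar ends are at (248,172) and (457,287), and the butt edge is at x=764, y 217–277.

```bash
cat > h.py <<'E'
import numpy as np, cv2
from scipy.spatial.transform import Rotation as R
from cell import imaging
C={n:imaging.calibration(n) for n in("side","top")}
def ray(n,uv):
    c=C[n]; d=R.from_rotvec(c["orientation"]).apply(np.linalg.inv(c["intrinsics"])@[uv[0],uv[1],1]); return c["eye"],d/np.linalg.norm(d)
def plane(n,uv,z):
    e,d=ray(n,uv); return e+d*(z-e[2])/d[2]
def tri(us,ut):
    (a,d),(b,f)=ray("side",us),ray("top",ut)
    s=np.linalg.lstsq(np.c_[d,-f],b-a,rcond=None)[0]; p,q=a+s[0]*d,b+s[1]*f
    return (p+q)/2,np.linalg.norm(p-q)
E
python3 - <<'E'
from h import *
np.set_printoptions(precision=4,suppress=True)
S=lambda x,y:((x+.5)/4.6-.5+265,(y+.5)/4.6-.5+195)
T=lambda x,y:((x+.5)/5-.5+240,(y+.5)/5-.5+180)
A=tri(S(212,145),T(248,172));B=tri(S(387,102),T(457,287));print("bar",A,B,(A[0]+B[0])/2,np.linalg.norm(A[0]-B[0]),"yaw",np.degrees(np.arctan2(*(A[0]-B[0])[:2])))
print("nut ring",tri(S(299,185),T(350,237)))
print("butt top",tri(S(470,130),T(764,217)),tri(S(497,152),T(764,277)))
print("handle top butt z.112",plane("top",T(764,217),.112),plane("top",T(764,277),.112))
print("baseplate corners",[plane("top",T(*p),.01)[:2] for p in((152,66),(548,66),(548,396),(152,396))])
print("heel",tri(S(385,270),T(469,310)))
E
```

```text
bar (array([0.6091, 0.038 , 0.2112]), np.float64(0.0018959812458255948)) (array([ 0.5632, -0.0418,  0.2115]), np.float64(0.004399564064376098)) [ 0.5861 -0.0019  0.2114] 0.09201965971499866 yaw 29.91574965098743
nut ring (array([ 0.5862, -0.0012,  0.1748]), np.float64(0.0030743748180671994))
butt top (array([ 0.5964, -0.1761,  0.1076]), np.float64(0.006959121370893409)) (array([ 0.5741, -0.1749,  0.1024]), np.float64(0.0011515549713394418))
handle top butt z.112 [ 0.599  -0.1736  0.112 ] [ 0.574  -0.1731  0.112 ]
baseplate corners [array([0.6792, 0.0871]), array([ 0.6775, -0.0924]), array([ 0.5278, -0.09  ]), array([0.5299, 0.0881])]
heel (array([ 0.5627, -0.05  ,  0.102 ]), np.float64(0.0014585018393515484))
```

The bar centre is at about (0.586, -0.002, 0.211). It measures 92 mm long, with a heading of +60° from x. The butt is at (0.586, -0.174), about 0.10 high. All of this agrees with the text. I'll go above the near half of the bar, 32 mm off the axis, with the jaws closing along -30°.

```bash

python3 -m pendant '[{"dp":[0.07,0.1215,0.03],"rotation":[0,0,0.045],"grip":50},{"dp":[0.07,0.1215,0.03],"rotation":[0,0,0.045],"grip":50},{"dp":[0.07,0.1215,0.03],"rotation":[0,0,0.045],"grip":50},{"dp":[0.07,0.1215,0.03],"rotation":[0,0,0.045],"grip":50},{"dp":[0.07,0.1215,0.03],"rotation":[0,0,0.045],"grip":50}]' >/dev/null
python3 -m pendant '[{"dp":[0.07,0.1215,0.01],"rotation":[0,0,0.045],"grip":50},{"dp":[0.07,0.1215,0.01],"rotation":[0,0,0.045],"grip":50},{"dp":[0.07,0.1215,0.01],"rotation":[0,0,0.045],"grip":50},{"dp":[0.07,0.1215,0.0],"rotation":[0,0,0.045],"grip":50},{"dp":[0.07,0.1215,0.0],"rotation":[0,0,0.045],"grip":50}]' >/dev/null
python3 -m pendant '[{"dp":[0.07,0.1215,0],"rotation":[0,0,0.045],"grip":50},{"dp":[0.07,0.1215,0],"rotation":[0,0,0.045],"grip":50},{"dp":[0.07,0.1215,0],"rotation":[0,0,0.045],"grip":50},{"dp":[0.07,0.1215,0],"rotation":[0,0,0.045],"grip":50},{"dp":[0.07,0.1215,0],"rotation":[0,0,0.045],"grip":50}]'
python3 -m pendant '[{"dp":[0.07,0.1215,0],"rotation":[0,0,0.045],"grip":50},{"dp":[0.07,0.1215,0],"rotation":[0,0,0.045],"grip":50},{"dp":[0.07,0.1215,0],"rotation":[0,0,0.045],"grip":50},{"dp":[0.07,0.1215,0],"rotation":[0,0,0.045],"grip":50},{"dp":[0.035,0.06,0],"rotation":[0,0,0.02],"grip":50}]'
cat > st.py <<'E'
from h import *
from cell import sense
np.set_printoptions(precision=4,suppress=True)
s=sense(); M=R.from_rotvec(s["tool_rot"]).as_matrix(); p=s["eef_pos"]; F=np.array(s["wrist_force"]); T=np.array(s["torque"])
ax=np.array([.586,-.0018,p[2]])
print("t",round(s["time"],2),"p",p,"closing deg",np.degrees(np.arctan2(M[1,1],M[0,1])),"zaxis",M[:,2],"F",F,"T",T,"axis torque",np.cross(p-ax,F)[2]+T[2],"alt",T[2],"gap",s["finger_gap"]*87,"gf",s["grip_force"],"q7",s["joint_pos"][6])
E
python3 st.py
```

```text
time: 1.35
eef_pos: [0.4839, -0.1805, 0.2784]
tool_rot: [-2.852, -1.317, 0.001]
wrist_force: [-0.4, -0.4, 0.8]
finger_gap: 0.574
grip_force: 0.0
time: 1.77
eef_pos: [0.5636, -0.0405, 0.2784]
tool_rot: [-2.734, -1.543, -0.003]
wrist_force: [0.3, -0.2, -0.2]
finger_gap: 0.574
grip_force: 0.0
t 1.77 p [ 0.5636 -0.0405  0.2784] closing deg -31.105790673333093 zaxis [ 0.0006  0.0028 -1.    ] F [ 0.3214 -0.2413 -0.2046] T [ 0.0491 -0.034  -0.0063] axis torque 0.011521037081246296 alt -0.006326914448887503 gap 49.937162192979855 gf 0.0 q7 -0.6892367045011811
```

```bash

python3 -m pendant '[{"dp":[0.026,0.044,0],"rotation":[0,0,0.02],"grip":50},{"dp":[0,0,-0.1],"rotation":[0,0,0],"grip":50},{"dp":[0,0,-0.1],"rotation":[0,0,0],"grip":40},{"dp":[0,0,-0.1],"rotation":[0,0,0],"grip":30},{"dp":[0,0,0],"rotation":[0,0,0],"grip":30}]'
python3 - <<'E'
from cell import imaging
import cv2
a=imaging.capture("side")[120:300,240:450,::-1]; b=imaging.capture("top")[150:270,240:400,::-1]
a=cv2.resize(a,(470,400),interpolation=2);b=cv2.resize(b,(533,400)[:2],interpolation=2)
cv2.imwrite("pics/g1.png",cv2.resize(cv2.hconcat([a,b]),None,fx=.79,fy=.79,interpolation=3))
E
python3 st.py
```

```text
time: 2.18
eef_pos: [0.5652, -0.0361, 0.1985]
tool_rot: [-2.725, -1.553, 0.015]
wrist_force: [-1.1, 0.1, -0.3]
finger_gap: 0.43
grip_force: 0.0
t 2.28 p [ 0.5685 -0.0354  0.2032] closing deg -30.658046957877225 zaxis [-0.0019 -0.0002 -1.    ] F [-0.9443 -0.2888  0.3407] T [-0.0232 -0.0656  0.0142] axis torque -0.012491509175751054 alt 0.014209941996345968 gap 32.73173360533597 gf 0.0 q7 -0.7367920134892596
```

View pics/g1.png

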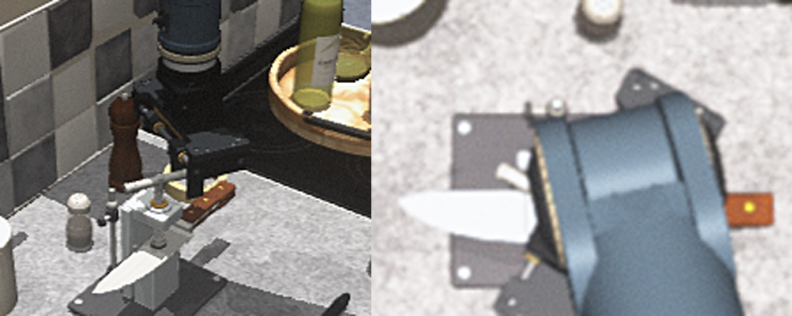

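The picture shows the fingers straddling the near half of the bar, about 38 mm from the axis. I'll shift 6 mm inward and close.

```bash

python3 -m pendant '[{"dp":[0.010,0.024,0],"rotation":[0,0,0],"grip":30},{"dp":[0,0,0],"rotation":[0,0,0],"grip":18},{"dp":[0,0,0],"rotation":[0,0,0],"grip":0},{"dp":[0,0,0],"rotation":[0,0,0],"grip":0},{"dp":[0,0,0],"rotation":[0,0,0],"grip":0}]' >/dev/null
python3 -m pendant '[{"dp":[0,0,0],"rotation":[0,0,0],"grip":0},{"dp":[0,0,0],"rotation":[0,0,0],"grip":0},{"dp":[0,0,0],"rotation":[0,0,0],"grip":0},{"dp":[0,0,0],"rotation":[0,0,0],"grip":0},{"dp":[0,0,0],"rotation":[0,0,0],"grip":0}]' >/dev/null
python3 st.py
```

```text
t 3.12 p [ 0.571  -0.0281  0.2044] closing deg -30.54739017962535 zaxis [-0.0006 -0.     -1.    ] F [-4.2014  1.1814  5.2045] T [0.2836 0.7588 0.2074] axis torque 0.07935135900307405 alt 0.20741849561211959 gap 11.070406928295466 gf 29.920089840888977 q7 -0.7488334795892563
```

```bash
python3 - <<'E'
import numpy as np
a=np.radians(-119.7)-0.06*np.arange(24); p=.0303*np.c_[np.cos(a),np.sin(a)]
print(np.round(np.diff(p,axis=0)/.25,4).tolist())
E
python3 -m pendant '[{"dp":[-0.0063,0.0037,-0.0006],"rotation":[0,0,-0.0764],"grip":0},{"dp":[-0.0061,0.0041,-0.0006],"rotation":[0,0,-0.0764],"grip":0},{"dp":[-0.0059,0.0045,-0.0006],"rotation":[0,0,-0.0764],"grip":0},{"dp":[0,0,0],"rotation":[0,0,0],"grip":0},{"dp":[0,0,0],"rotation":[0,0,0],"grip":0}]' >/dev/null
python3 st.py
```

```text
[[-0.0062, 0.0038], [-0.006, 0.0042], [-0.0057, 0.0045], [-0.0054, 0.0048], [-0.0051, 0.0052], [-0.0048, 0.0055], [-0.0045, 0.0057], [-0.0041, 0.006], [-0.0038, 0.0062], [-0.0034, 0.0064], [-0.003, 0.0066], [-0.0026, 0.0068], [-0.0022, 0.0069], [-0.0017, 0.0071], [-0.0013, 0.0072], [-0.0009, 0.0072], [-0.0005, 0.0073], [-0.0, 0.0073], [0.0004, 0.0073], [0.0009, 0.0072], [0.0013, 0.0072], [0.0017, 0.0071], [0.0021, 0.007]]
t 3.53 p [ 0.5667 -0.0252  0.2039] closing deg -40.80985012499362 zaxis [ 0.0001 -0.0003 -1.    ] F [-3.1623  0.4391  5.8182] T [0.1295 0.7313 0.1848] axis torque 0.10228142428761079 alt 0.18476965453007416 gap 11.16167888626404 gf 29.971353113651276 q7 -0.9174860669207973
```

```bash

python3 -m pendant '[{"dp":[-0.0027,0.0024,-0.0003],"rotation":[0,0,-0.0382],"grip":0},{"dp":[-0.0027,0.0024,-0.0003],"rotation":[0,0,-0.0382],"grip":0},{"dp":[-0.0026,0.0026,-0.0003],"rotation":[0,0,-0.0382],"grip":0},{"dp":[-0.0025,0.0026,-0.0003],"rotation":[0,0,-0.0382],"grip":0},{"dp":[-0.0024,0.0027,-0.0003],"rotation":[0,0,-0.0382],"grip":0}]' >/dev/null
python3 st.py
python3 -m pendant '[{"dp":[-0.0024,0.0028,-0.0003],"rotation":[0,0,-0.0382],"grip":0},{"dp":[-0.0023,0.0028,-0.0003],"rotation":[0,0,-0.0382],"grip":0},{"dp":[-0.0022,0.0029,-0.0003],"rotation":[0,0,-0.0382],"grip":0},{"dp":[-0.0011,0.0015,-0.0001],"rotation":[0,0,-0.0191],"grip":0},{"dp":[-0.0011,0.0015,-0.0001],"rotation":[0,0,-0.0191],"grip":0}]' >/dev/null
python3 st.py
```

```text
t 3.95 p [ 0.5636 -0.0223  0.2036] closing deg -49.47795461726357 zaxis [ 0.0003 -0.0006 -1.    ] F [-3.5664 -0.2382  5.9388] T [0.0921 0.6574 0.2478] axis torque 0.18006150810997376 alt 0.2478337704581972 gap 11.012691106556478 gf 30.089646577835083 q7 -1.0618095087277137
t 4.37 p [ 0.5613 -0.0196  0.2033] closing deg -56.32381304753714 zaxis [ 0.0002 -0.0008 -1.    ] F [-2.4541  0.0862  6.2651] T [0.0674 0.7084 0.2766] axis torque 0.23083232617360258 alt 0.276606857590552 gap 11.270029039196002 gf 30.081803798675537 q7 -1.1768763507708273
```

```bash

python3 -m pendant '[{"dp":[-0.0020,0.0030,-0.0003],"rotation":[0,0,-0.0382],"grip":0},{"dp":[-0.0019,0.0031,-0.0003],"rotation":[0,0,-0.0382],"grip":0},{"dp":[-0.0018,0.0031,-0.0003],"rotation":[0,0,-0.0382],"grip":0},{"dp":[0,0,0],"rotation":[0,0,0],"grip":0},{"dp":[-0.0017,0.0032,-0.0003],"rotation":[0,0,-0.0382],"grip":0}]' >/dev/null
python3 st.py
```

```text
t 4.78 p [ 0.5594 -0.0166  0.203 ] closing deg -63.193004437462584 zaxis [ 0.     -0.0008 -1.    ] F [-3.8782  0.1809  6.4797] T [0.0293 0.8331 0.2808] axis torque 0.21869916116274415 alt 0.2808043734285412 gap 11.083134364807483 gf 30.042386949062347 q7 -1.2931297563694832
```

```bash

python3 -m pendant '[{"dp":[-0.0016,0.0033,-0.0003],"rotation":[0,0,-0.0382],"grip":0},{"dp":[-0.0015,0.0033,-0.0003],"rotation":[0,0,-0.0382],"grip":0},{"dp":[-0.0014,0.0034,-0.0003],"rotation":[0,0,-0.0382],"grip":0},{"dp":[0,0,0],"rotation":[0,0,0],"grip":0},{"dp":[-0.0013,0.0034,-0.0003],"rotation":[0,0,-0.0382],"grip":0}]' >/dev/null
python3 st.py
```

```text
t 5.2 p [ 0.5578 -0.0134  0.2027] closing deg -70.07875270761961 zaxis [-0.0002 -0.0009 -1.    ] F [-3.8137  0.2289  6.961 ] T [0.0321 0.8156 0.1992] axis torque 0.14870350913447117 alt 0.19923518781877464 gap 10.997924867303231 gf 30.017319917678833 q7 -1.4105476406411694
```

```bash

python3 -m pendant '[{"dp":[-0.0012,0.0034,-0.0003],"rotation":[0,0,-0.0382],"grip":0},{"dp":[-0.0011,0.0035,-0.0003],"rotation":[0,0,-0.0382],"grip":0},{"dp":[-0.0010,0.0035,-0.0003],"rotation":[0,0,-0.0382],"grip":0},{"dp":[0,0,0],"rotation":[0,0,0],"grip":0},{"dp":[-0.0009,0.0035,-0.0003],"rotation":[0,0,-0.0382],"grip":0}]' >/dev/null
python3 st.py
```

```text
t 5.62 p [ 0.5567 -0.01    0.2025] closing deg -76.96107211012746 zaxis [-0.0005 -0.001  -1.    ] F [-4.148  -0.2387  7.351 ] T [-0.0132  0.871   0.2681] axis torque 0.24126630720439685 alt 0.26810064718937576 gap 11.209678414231124 gf 29.992760717868805 q7 -1.5285231337140164
```

```bash

python3 -m pendant '[{"dp":[-0.0007,0.0035,-0.0003],"rotation":[0,0,-0.0382],"grip":0},{"dp":[-0.0006,0.0036,-0.0003],"rotation":[0,0,-0.0382],"grip":0},{"dp":[-0.0005,0.0036,-0.0003],"rotation":[0,0,-0.0382],"grip":0},{"dp":[0,0,0],"rotation":[0,0,0],"grip":0},{"dp":[-0.0004,0.0036,-0.0003],"rotation":[0,0,-0.0382],"grip":0}]' >/dev/null
python3 st.py
```

```text
t 6.03 p [ 0.556  -0.007   0.2022] closing deg -83.82320130561956 zaxis [-0.0007 -0.002  -1.    ] F [-4.3675 -1.6888  8.8115] T [-0.3179  1.036   0.427 ] axis torque 0.45497928639008445 alt 0.42698722432590336 gap 11.055046134676466 gf 30.359261333942413 q7 -1.646568035868038
```

The screw has bitten: the torque rose from 0.24 to 0.45 N m. I'll continue in small steps.

```bash

python3 -m pendant '[{"dp":[0,0,0],"rotation":[0,0,0],"grip":0},{"dp":[0,0,0],"rotation":[0,0,0],"grip":0},{"dp":[0,0,0],"rotation":[0,0,0],"grip":0},{"dp":[-0.0001,0.0018,-0.0002],"rotation":[0,0,-0.0191],"grip":0},{"dp":[-0.0001,0.0018,-0.0002],"rotation":[0,0,-0.0191],"grip":0}]' >/dev/null
python3 st.py
```

```text
t 6.45 p [ 0.5559 -0.0062  0.2022] closing deg -85.54308563692389 zaxis [-0.0008 -0.0024 -1.    ] F [-4.7707 -1.5688  9.1309] T [-0.3841  1.1092  0.3998] axis torque 0.42575117568164 alt 0.3998100976681953 gap 11.012092325428135 gf 30.503889620304108 q7 -1.6762734351346231
```

```bash

python3 -m pendant '[{"dp":[0,0.0012,-0.0001],"rotation":[0,0,-0.0127],"grip":0},{"dp":[0,0.0012,-0.0001],"rotation":[0,0,-0.0127],"grip":0},{"dp":[0,0.0012,-0.0001],"rotation":[0,0,-0.0127],"grip":0},{"dp":[0,0.0006,0],"rotation":[0,0,-0.0064],"grip":0},{"dp":[0,0.0006,0],"rotation":[0,0,-0.0064],"grip":0}]' >/dev/null
python3 st.py
```

```text
t 6.87 p [ 0.5559 -0.0053  0.2021] closing deg -87.80163894095755 zaxis [-0.0011 -0.0029 -1.    ] F [-5.3666 -2.3973  8.6759] T [-0.4655  1.1373  0.4677] axis torque 0.520951304359978 alt 0.4676829925404345 gap 11.042786057287627 gf 30.74852228164673 q7 -1.7152161227767146
```

```bash

python3 -m pendant '[{"dp":[0,0.0006,0],"rotation":[0,0,-0.0064],"grip":0},{"dp":[0,0.0006,0],"rotation":[0,0,-0.0064],"grip":0},{"dp":[0,0,0],"rotation":[0,0,0],"grip":0},{"dp":[0,0,0],"rotation":[0,0,0],"grip":0},{"dp":[0,0,0],"rotation":[0,0,0],"grip":0}]' >/dev/null
python3 st.py
```

```text
t 7.28 p [ 0.5558 -0.0051  0.2021] closing deg -88.3726239329552 zaxis [-0.0011 -0.0029 -1.    ] F [-4.9242 -2.5691  9.4018] T [-0.4994  1.1387  0.4009] axis torque 0.46211248291968493 alt 0.4009374462032703 gap 11.339182047453152 gf 30.81358015537262 q7 -1.7249619670067666
```

The screw holds 0.46 N m at rest. I'll let go, rise, and go beyond the butt.

```bash

python3 -m pendant '[{"dp":[0,0,0],"rotation":[0,0,0],"grip":40},{"dp":[0,0,0],"rotation":[0,0,0],"grip":40},{"dp":[0,0,0],"rotation":[0,0,0],"grip":40},{"dp":[0,0,0],"rotation":[0,0,0],"grip":40},{"dp":[0,0,0.05],"rotation":[0,0,0],"grip":40}]'
python3 -m pendant '[{"dp":[0,0,0.14],"rotation":[0,0,0],"grip":40},{"dp":[0,0,0.12],"rotation":[0,0,0],"grip":30},{"dp":[0.024,-0.10,0.0],"rotation":[0,0,-0.02],"grip":0},{"dp":[0.025,-0.15,0],"rotation":[0,0,-0.02],"grip":0},{"dp":[0.025,-0.15,0],"rotation":[0,0,0],"grip":0}]'
python3 -m pendant '[{"dp":[0.025,-0.15,0],"rotation":[0,0,0],"grip":0},{"dp":[0.025,-0.15,0],"rotation":[0,0,0],"grip":0},{"dp":[0,-0.15,0],"rotation":[0,0,0],"grip":0},{"dp":[0,-0.05,0],"rotation":[0,0,0],"grip":0},{"dp":[0,0,0],"rotation":[0,0,0],"grip":0}]' >/dev/null
python3 st.py
python3 - <<'E'
from cell import imaging
import cv2
b=imaging.capture("side")[195:325,265:385,::-1]
cv2.imwrite("pics/s2.png",cv2.resize(b,None,fx=4,fy=4,interpolation=2))
E
```

```text
time: 7.7
eef_pos: [0.5549, -0.0037, 0.2113]
tool_rot: [-3.141, -0.042, 0.008]
wrist_force: [-1.4, 0.4, -0.1]
finger_gap: 0.406
grip_force: 0.0
time: 8.12
eef_pos: [0.5757, -0.1033, 0.2795]
tool_rot: [3.142, -0.002, 0.004]
wrist_force: [0.3, -0.5, 0.7]
finger_gap: 0.241
grip_force: 0.0
t 8.53 p [ 0.5864 -0.2343  0.2776] closing deg -90.73004666521203 zaxis [-0.0013 -0.0021 -1.    ] F [-0.2807 -0.4382 -0.3943] T [ 0.0173  0.0031 -0.0354] axis torque -0.10081532989671874 alt -0.03537977100154689 gap 0.7323363414997861 gf 0.0 q7 -1.3419781281441898
```

View pics/s2.png

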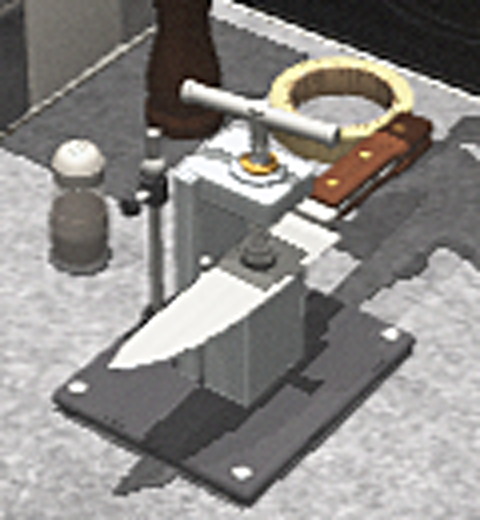

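The picture shows the knife where it lay, the foot down on the blade, and the bar turned with its ends at (185,90) and (335,132). I'll lower beside the butt and approach.

```bash

python3 -m pendant '[{"dp":[0,0,-0.15],"rotation":[0,0,0],"grip":0},{"dp":[0,0,-0.15],"rotation":[0,0,0],"grip":0},{"dp":[0,0,-0.15],"rotation":[0,0,0],"grip":0},{"dp":[0,0,-0.15],"rotation":[0,0,0],"grip":0},{"dp":[0,0,-0.10],"rotation":[0,0,0],"grip":0}]' >/dev/null
python3 -m pendant '[{"dp":[0,0.05,0],"rotation":[0,0,0.015],"grip":0},{"dp":[0,0.05,0],"rotation":[0,0,0],"grip":0},{"dp":[0,0.03,0],"rotation":[0,0,0],"grip":0},{"dp":[0,0,0],"rotation":[0,0,0],"grip":0},{"dp":[0,0,0],"rotation":[0,0,0],"grip":0}]' >/dev/null
python3 st.py
```

```text
t 9.42 p [ 0.5892 -0.1947  0.1062] closing deg -89.44211665277297 zaxis [ 0.0044 -0.001  -1.    ] F [-0.0794  0.3546 -0.2341] T [-0.0309  0.0364  0.0096] axis torque -0.004531644029324407 alt 0.009646497701697496 gap 0.5704938758221405 gf 0.0 q7 -1.4262618312286146
```

```bash

python3 -m pendant '[{"dp":[0,0.004,-0.012],"rotation":[0,0,0],"grip":0},{"dp":[0,0.004,0],"rotation":[0,0,0],"grip":0},{"dp":[0,0.004,0],"rotation":[0,0,0],"grip":0},{"dp":[0,0,0],"rotation":[0,0,0],"grip":0},{"dp":[0,0,0],"rotation":[0,0,0],"grip":0}]' | head -4
python3 st.py
```

```text
time: 9.83
eef_pos: [0.5874, -0.1934, 0.1007]
tool_rot: [3.141, 0.01, 0.0]
wrist_force: [0.9, 0.3, -0.8]
t 9.83 p [ 0.5874 -0.1934  0.1007] closing deg -89.62650074499984 zaxis [ 0.0001 -0.0001 -1.    ] F [ 0.8578  0.2555 -0.812 ] T [-0.0164  0.0488 -0.0276] axis torque 0.1370960510789679 alt -0.02761141605907081 gap 0.3172349786079076 gf 0.0 q7 -1.4320404687280153
```

```bash

python3 -m pendant '[{"dp":[0,0.004,0],"rotation":[0,0,0],"grip":0},{"dp":[0,0.004,0],"rotation":[0,0,0],"grip":0},{"dp":[0,0.004,0],"rotation":[0,0,0],"grip":0},{"dp":[0,0,0],"rotation":[0,0,0],"grip":0},{"dp":[0,0,0],"rotation":[0,0,0],"grip":0}]' | sed -n '2p;4p'

```

```text
eef_pos: [0.5874, -0.19, 0.1006]
wrist_force: [-0.1, 0.8, 0.0]
```

```bash

python3 -m pendant '[{"dp":[0,0.003,0],"rotation":[0,0,0],"grip":0},{"dp":[0,0.003,0],"rotation":[0,0,0],"grip":0},{"dp":[0,0.002,0],"rotation":[0,0,0],"grip":0},{"dp":[0,0,0],"rotation":[0,0,0],"grip":0},{"dp":[0,0,0],"rotation":[0,0,0],"grip":0}]' | sed -n '2p;4p'

```

```text
eef_pos: [0.5874, -0.188, 0.1006]
wrist_force: [0.4, 0.6, -1.1]
```

```bash

python3 -m pendant '[{"dp":[0,0.003,0],"rotation":[0,0,0],"grip":0},{"dp":[0,0.003,0],"rotation":[0,0,0],"grip":0},{"dp":[0,0.002,0],"rotation":[0,0,0],"grip":0},{"dp":[0,0,0],"rotation":[0,0,0],"grip":0},{"dp":[0,0,0],"rotation":[0,0,0],"grip":0}]' | sed -n '2p;4p'

```

```text
eef_pos: [0.5875, -0.186, 0.1006]
wrist_force: [-0.3, -1.0, 0.1]
```

```bash

python3 -m pendant '[{"dp":[0,0.002,0],"rotation":[0,0,0],"grip":0},{"dp":[0,0.002,0],"rotation":[0,0,0],"grip":0},{"dp":[0,0,0],"rotation":[0,0,0],"grip":0},{"dp":[0,0,0],"rotation":[0,0,0],"grip":0},{"dp":[0,0,0],"rotation":[0,0,0],"grip":0}]' | sed -n '2p;4p'

```

```text
eef_pos: [0.5874, -0.1853, 0.1006]
wrist_force: [0.0, 0.1, 0.1]
```

```bash

python3 -m pendant '[{"dp":[0,0.003,0],"rotation":[0,0,0],"grip":0},{"dp":[0,0.003,0],"rotation":[0,0,0],"grip":0},{"dp":[0,0,0],"rotation":[0,0,0],"grip":0},{"dp":[0,0,0],"rotation":[0,0,0],"grip":0},{"dp":[0,0,0],"rotation":[0,0,0],"grip":0}]' | sed -n '2p;4p'

```

```text
eef_pos: [0.5874, -0.185, 0.1006]
wrist_force: [0.3, -4.7, -0.9]
```

```bash

python3 -m pendant '[{"dp":[0,0.003,0],"rotation":[0,0,0],"grip":0},{"dp":[0,0.003,0],"rotation":[0,0,0],"grip":0},{"dp":[0,0,0],"rotation":[0,0,0],"grip":0},{"dp":[0,0,0],"rotation":[0,0,0],"grip":0},{"dp":[0,0,0],"rotation":[0,0,0],"grip":0}]' | sed -n '2p;4p'

```

```text
eef_pos: [0.5874, -0.185, 0.1007]
wrist_force: [0.5, -8.0, -0.9]
```

```bash

python3 -m pendant '[{"dp":[0,0.003,0],"rotation":[0,0,0],"grip":0},{"dp":[0,0,0],"rotation":[0,0,0],"grip":0},{"dp":[0,0,0],"rotation":[0,0,0],"grip":0},{"dp":[0,0,0],"rotation":[0,0,0],"grip":0},{"dp":[0,0,0],"rotation":[0,0,0],"grip":0}]' | sed -n '2p;4p'

```

```text
eef_pos: [0.5873, -0.185, 0.1007]
wrist_force: [0.8, -8.4, -1.4]
```

```bash

python3 -m pendant '[{"dp":[0,0.002,0],"rotation":[0,0,0],"grip":0},{"dp":[0,0,0],"rotation":[0,0,0],"grip":0},{"dp":[0,0,0],"rotation":[0,0,0],"grip":0},{"dp":[0,0,0],"rotation":[0,0,0],"grip":0},{"dp":[0,0,0],"rotation":[0,0,0],"grip":0}]' | sed -n '2p;4p'
python3 -m pendant '[{"dp":[0,-0.01,0],"rotation":[0,0,0],"grip":0},{"dp":[0,-0.05,0],"rotation":[0,0,0],"grip":0},{"dp":[0,-0.1,0],"rotation":[0,0,0],"grip":0},{"dp":[0,-0.1,0],"rotation":[0,0,0],"grip":0},{"dp":[0,0,0.1],"rotation":[0,0,0],"grip":0}]' | sed -n '2p;4p'
python3 -m pendant '[{"dp":[0,0,0.15],"rotation":[0,0,0],"grip":0},{"dp":[0,0,0.15],"rotation":[0,0,0],"grip":0},{"dp":[0,0,0],"rotation":[0,0,0],"grip":0},{"dp":[0,0,0],"rotation":[0,0,0],"grip":0},{"dp":[0,0,0],"rotation":[0,0,0],"grip":0}]' | sed -n '2p;4p'
python3 - <<'E'
from cell import imaging
import cv2
b=imaging.capture("side")[195:325,265:385,::-1]
cv2.imwrite("pics/s3.png",cv2.resize(b,None,fx=4,fy=4,interpolation=2))
E
```

```text
eef_pos: [0.5873, -0.1849, 0.1007]
wrist_force: [0.7, -9.7, -2.3]
eef_pos: [0.5832, -0.2508, 0.121]
wrist_force: [-0.5, -1.8, -0.5]
eef_pos: [0.5871, -0.245, 0.2003]
wrist_force: [-0.5, -0.2, -0.1]
```

View pics/s3.png

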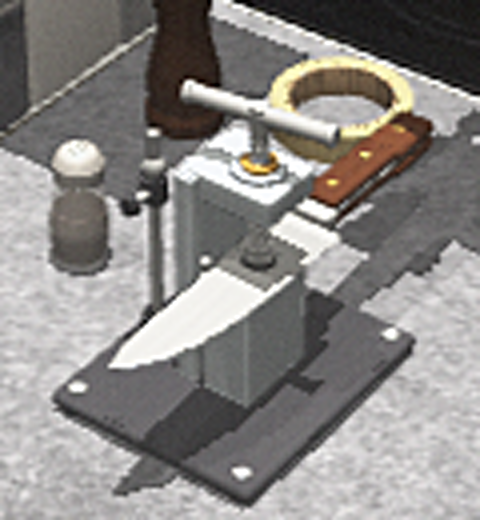

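The knife hasn't moved: its tip is still at (110,365) and its butt at (430,130), and the robot is clear of everything.

```bash
python3 -c "
from cell import r; print(r.hand_in())"
```

```text
the job is handed in; nothing more can be done
None
```

The knife is clamped: the screw read about 0.5 N m while turning and 0.46 N m at rest, the knife showed no shift under a push of about 9.7 N on the butt, the robot ended clear of everything, and the job is handed in (the hand-in returned no verdict).

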